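# Screw the pour stopper onto the serving pot until its lip faces the spout

## Task

Set the black pour stopper upright into the neck of the steel serving pot and screw it down clockwise, gently, without forcing the thread or dropping it in, until its pouring lip stands right over the pot's spout with the cap nearly down on the rim. Stop there, with a narrow slit still under the cap: never screw it right down onto the rim. Let go, and leave the mug, the tin and the jug where they are.

Things in the scene. Friction and masses are not known exactly. Their poses are not given: they have to be found in the camera images.
- pot: Insulated steel serving pot, fixed to the counter. Body 110 mm across; neck 72 mm across outside, 57 mm inside; rim 185 mm above the counter. Origin: on its vertical axis at counter height. Its -x axis points to the spout, its +x axis to the black loop handle, which reaches 97 mm out and 141 mm up, well below the rim.
- pot_rim (a point): Centre of the pot's mouth at rim height. Set the stopper in with its lip 100 to 200 degrees (about 110 is best) anticlockwise, seen from above, of the spout: only this one of the three thread starts ends right. It then rests loosely on the thread, its origin about 166 mm above the pot's origin at 110 degrees, up to 174 mm at 200.
- pot_thread (a point): Top of the thread in the neck, on the axis, nominally 5 mm under the rim. Right-hand, three starts, lead 24 mm a turn, clear bore 42 mm, 1.4 mm of play up and down; locks itself. Its true height is up to 1.2 mm higher or lower than this point, unseen: follow it by feel. Turned clockwise, it catches with the lip 90 degrees anticlockwise of the spout; then 1 mm down per 15 degrees.
- pot_seal (a point): Resting top of the sprung seal plate in the neck, on the axis. More than 25 N (summed over the contacts) harms it and the thread: lower the stopper onto the thread at about 10 mm/s, stop at 3 N, give way sideways. The plate meets the plug about 75 degrees before the lip is over the spout (about 2 N, then 0.6 N more per mm).
- pot_home (a point): Where the stopper's origin comes to be, within about 3 mm in height, when the lip is rightly over the spout: 160 mm above the pot's origin, with a slit of 3 to 8 mm between cap and rim. About 65 degrees farther (40 at least) the cap would hit the rim, which is wrong.
- stopper: Black pour stopper, about 150 g, 65 mm high, loose, at first upright on the counter. Origin: centre of the plug's underside. Plug 39 mm across, its foot tapering to 31 mm, with three 3.6 mm pins 8 mm above the origin, tips 26 mm from the axis. Cap: disc 66 mm across, 30 to 37 mm above the origin. Rightly home, its x axis points the same way as the pot's.
- stopper_grip (a point): In the grip bar on top of the stopper, on its axis, 58 mm above its origin. The bar is 48 mm long along the stopper's x axis, 15 mm wide along y, and reaches from 37 to 65 mm above the origin.
- stopper_lip (a point): Tip of the stopper's pouring lip, an 18 mm wide tongue on the cap's -x side; 45 mm from the axis, 34 mm above the stopper's origin.
- pot_spout (a point): Tip of the pot's spout, 50 mm from the pot's axis on its -x side, at rim height.
- display_case: Glass pastry case with a brass frame, fixed, not part of the job: an obstacle between stopper and pot. 430 by 440 mm, 290 mm high, origin under its centre, sides along its own x and y. Its front right corner stands nearest the robot (about x 0.51, y -0.20): with the gripper low or at 0.27 m pass in front of it, at about x 0.44.
- mug: White mug, upside down, 65x95x50 mm, a bystander; origin at the centre of its underside.
- honey_tin: Dark round tin with a screw lid, 58 mm across, 60 mm high, a bystander; origin at the centre of its underside.
- jug: Small blue jug, 67x103x85 mm, a bystander; origin at the centre of its underside.
There are look-alikes about, which are no part of the job. What is shaped like the stopper but purple is not meant.

How it is judged:
By the outcome, as a careful person would: the job done as asked, in the order asked, and still so for the second after the job is handed in, with the robot touching nothing.
It also fails if it takes over 67 s, if anything falls off the work surface, if the arm or the gripper's body presses on something with over 40 N, if the wrist force passes 120 N, or if a joint passes its speed limit or range.

## Robot

A 6-joint arm with a two-finger parallel gripper is mounted at the origin on a cart in front of the work surface, level with it; the furniture and walls round the work are solid. World frame = base frame: x ahead of the robot, y to its left, z up, the work surface at z = 0. Lengths are in mm, angles in degrees, forces in N, time in s.
With the tool pointing down it reaches from about 250 to 725 mm from the base axis. Payload 9.7 kg.
Tool frame: the origin (TCP) lies midway between the tips of the shut fingers; the grasp point (between the pads) lies 19 mm behind it; z points along the fingers, y is the line along which they close (so a half turn about z gives the same grasp; the last joint's range is limited). The gripper opens to 85 mm and grips with 20 to 120 N. Pads are 22 mm wide; open, the fingers measure 114 mm over their backs; the gripper's body (76 mm by 85 mm) begins 54 mm behind the grasp point. The pads swing forward as they close: fully open they stand 13 mm farther back than shut.
Start: joints at [76.719, 4.979, 10.078, 95.1, 0, 90], TCP at [126.349, 535.288, 231.284] pointing down, gripper open.
Joint ranges: [-179.16, 179.16], [-48.56, 103.87], [-65.8, 70.77], [-126.05, 130.52], [-82.76, 87.17], [-180, 180]. Speed limits (degrees/s): [127.2, 127.2, 147.25, 180, 180, 180].

## Interface

Orientations are given as [roll, pitch, yaw] about the fixed x, y, z axes, in that order (R = Rz(yaw) Ry(pitch) Rx(roll)).
In Python, from cell import env gives the robot as it stands. The module is installed in compiled form; this text tells all that it offers.
- The arm moves only by the shell command python3 -m jog 'ROWS' [FORCE]. ROWS is a JSON object of lists of equal length, an entry for each row: "dp": the shift along the tool's x, y, z in cm, a list of three; "spin": the turn about the tool's z in degrees; "hand": the opening, from 0 (shut) to 1 (fully open). In form: {"dp": [[dx, dy, dz], ...], "spin": [spin, ...], "hand": [hand, ...]}. A call has 1 to 12 rows; each row is the pose to reach, as a shift and turn from the pose commanded when the call began, along the tool's axes at that moment; what a row does not reach only later rows make up. A row lasts 1/10 s, in which the tool goes at most 50 mm and 8.59 degrees, less where a joint would pass 70% of its speed; a pose out of reach is approached as far as the arm can. A call with a gripper value outside its range is refused whole. The fingers move at their own pace and stop on an object; FORCE is the grip in N (left out, the last holds). Time passes only in rows, so rows that repeat a pose let the fingers close. It gives the time, the measured TCP pose, the force, the opening and the grip force at its end, in the units of the state.
- env.observe(): the state, without advancing time (a new reading comes with each control period).
- env.get_image(name): name is "scene" or "top" or "wrist"; returns the picture (384x512x3 uint8, red, green, blue); there is no depth.
- env.get_calibration(name): a dict with "intrinsics" (3x3 intrinsics, pixels), "origin" and "attitude" of the camera in the world. Camera axes: x right, y down, z forward; pixel columns grow to the right and rows downward; lengths in mm; the calibration is good to about 2 mm. A picture is of the moment at which its call begins: read the wrist's pose just before it. get_calibration takes no time and is no camera call; for the wrist camera it gives the pose at the moment of the call.
- env.finish_job(): hands the job in; it is judged then, once.
The state is a dict: "time_s": time; "joint_positions": joint angles; "qd": joint speeds; "joint_torque": joint torques, N m; "tool_pos": TCP position; "tool_rot": TCP orientation; "wrist_force": force on the tool from outside, world axes, zero at the start; "ft_torque": the same for the moment, N m; "finger_gap": finger opening in mm; "gripper_force": force on a finger pad.
Only numpy, scipy, OpenCV 4.12 (cv2) and the standard library are available. Lean on these libraries where they do the work, as an engineer would, in place of code of your own. Each camera call takes 0.05 s, during which the arm holds its last target. There are 200 camera calls.

## Working session

There is one attempt and no reset: what is moved stays moved. The work goes in short steps, Python scripts to look and compute and a shell command to move; the robot and the scene stay as the last step left them, time stands still between calls to the robot, and variables do not carry over. Pictures are saved under pics/ and viewed, at most 10 in all, crops included, and the job is handed in when it is done.

```bash
mkdir -p pics; python3 - <<'E'
from cell import env
import cv2,numpy as np
o=env.observe();print(o)
for n in("scene","top"):
    im=env.get_image(n);cv2.imwrite(f"pics/{n}0.png",im[:,:,::-1]);c=env.get_calibration(n);print(n,c)
a=[cv2.imread(f"pics/{n}0.png") for n in("scene","top")]
E
ls
```

```text
{'time_s': 0.0, 'joint_positions': array([7.67187879e+01, 5.01081499e+00, 1.00341264e+01, 9.50992895e+01,
       2.04810752e-04, 8.99989366e+01]), 'qd': array([ 0.00966793,  0.08764184, -0.01750974,  0.036906  ,  0.0138382 ,
       -0.10604357]), 'joint_torque': array([-2.68230266e-03, -5.20387530e+01,  4.64802432e+01,  1.61705300e-02,
       -2.88889414e-04, -1.98865598e-05]), 'tool_pos': array([126.29806439, 535.06647709, 230.58286904]), 'tool_rot': array([-1.79924022e+02, -2.06220758e-04,  1.66719851e+02]), 'wrist_force': array([ 0.2104654 , -0.56722749,  0.49336028]), 'ft_torque': array([-0.0147065 , -0.03500491,  0.02889009]), 'gripper_force': 0.0, 'finger_gap': 85.02512811239231}
scene {'intrinsics': array([[365.05940943,   0.        , 254.55435455],
       [  0.        , 365.05940943, 200.90215464],
       [  0.        ,   0.        ,   1.        ]]), 'origin': array([ -55.69286633, -727.33697905, 1285.13075224]), 'attitude': array([-140.64896463,   -0.37366336,  -39.83364302])}
top {'intrinsics': array([[447.60871519,   0.        , 260.60138227],
       [  0.        , 447.60871519, 190.82050038],
       [  0.        ,   0.        ,   1.        ]]), 'origin': array([ 335.03253664,   21.92910871, 1707.52573433]), 'attitude': array([-171.15583243,   -0.82204732,  -88.8755929 ])}
pics
```

View pics/scene0.png

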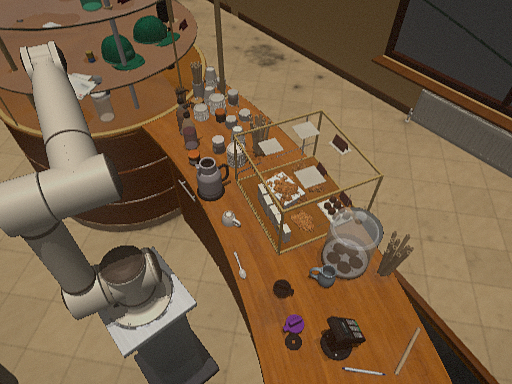

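View pics/top0.png

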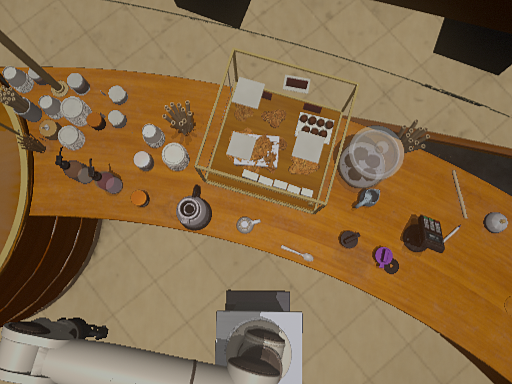

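Scene: pot at (209,180) with its handle at (225,170). Black round candidates are at (283,288), with (294,341) next to the purple one at (294,324), and (338,340) near the card reader. In the top view these are (348,239), (391,267), (384,258) and (420,235), with the pot at (194,208). I'll enlarge them to tell them apart.

```bash
cat > h.py <<'E'
import numpy as np
from cell import env
from scipy.spatial.transform import Rotation as R
def ray(c,p):
    K=c['intrinsics'];d=np.linalg.solve(K,[p[0],p[1],1.])
    d=R.from_euler('xyz',c['attitude'],degrees=True).as_matrix()@d
    return np.array(c['origin']),d/np.linalg.norm(d)
def tri(l):
    A=np.zeros((3,3));b=np.zeros(3)
    for c,p in l:
        o,d=ray(c,p);M=np.eye(3)-np.outer(d,d);A+=M;b+=M@o
    x=np.linalg.solve(A,b)
    return x.round(1),[round(float(np.linalg.norm((np.eye(3)-np.outer(ray(c,p)[1],ray(c,p)[1]))@(x-c['origin']))),1) for c,p in l]
def atz(c,p,z):
    o,d=ray(c,p);return (o+d*(z-o[2])/d[2]).round(1)
E
python3 - <<'E'
from h import *
import cv2
t=cv2.imread('pics/top0.png');s=cv2.imread('pics/scene0.png')
r=lambda im,x,y,w,h:cv2.resize(im[y:y+h,x:x+w],(400,300),interpolation=cv2.INTER_CUBIC)
cv2.imwrite('pics/c1.png',np.vstack([np.hstack([r(t,330,210,80,60),r(t,160,170,80,60)]),np.hstack([r(s,255,265,120,90),r(s,180,145,80,60)])]))
T=env.get_calibration('top');S=env.get_calibration('scene')
for n,a,b in(("black1",(348,239),(283,288)),("black2",(391,267),(294,341)),("pot",(193,209),(209,165))):print(n,tri([(T,a),(S,b)]))
E
```

```text
black1 (array([ 423. , -329.3,   26. ]), [1.8, 1.8])
black2 (array([ 323.1, -493.4,   11.9]), [2.7, 2.7])
pot (array([504.5, 234.1, 185.5]), [0.1, 0.1])
```

View pics/c1.png

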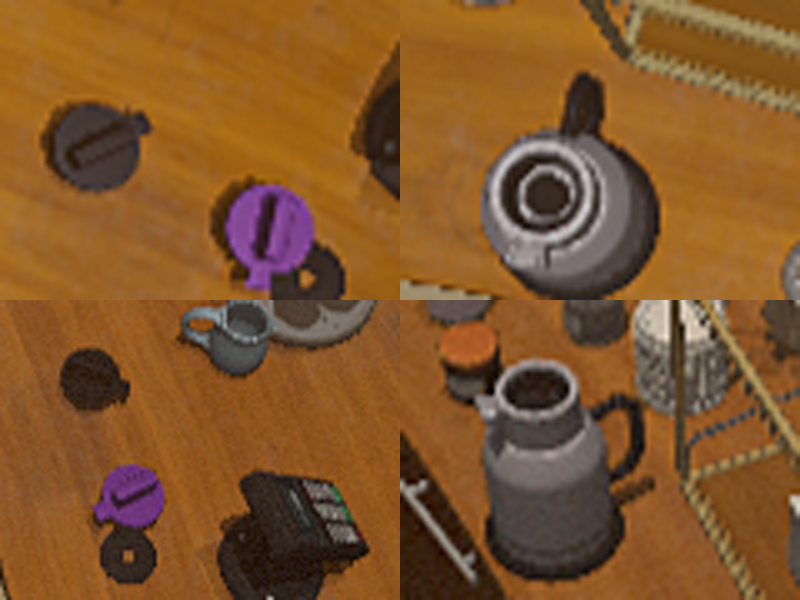

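Black1 at top (348,239) / scene (283,288) is the stopper: black, with a grip bar and a lip. The purple one is the decoy, and the black thing at (391,267) is only a flat ring. The pot is the one with a handle, at (194,208), its spout toward the lower left. Next I work out the headings.

```bash
python3 - <<'E'
from h import *
T=env.get_calibration('top');S=env.get_calibration('scene')
an=lambda a,b:round(float(np.degrees(np.arctan2(*(b-a)[1::-1]))),1)
f=lambda p,x,y,sx:(x+p[0]/sx,y+p[1]/sx)
c=atz(T,f((96,148),330,210,5),34);l=atz(T,f((143,122),330,210,5),34)
print('stopper',c,l,an(l,c),'d',np.linalg.norm(l-c))
print('bar',an(atz(T,f((75,160),330,210,5),60),atz(T,f((133,130),330,210,5),60)))
pc=atz(T,f((147,195),160,170,5),185);sp=atz(T,f((125,257),160,170,5),185);hd=atz(T,f((182,85),160,170,5),135)
ps=f((537-400,385-300),180,145,5);ss=f((485-400,405-300),180,145,5)
print('pot',pc,sp,an(sp,pc),hd,an(pc,hd),'scene',atz(S,ps,185),atz(S,ss,185),an(atz(S,ss,185),atz(S,ps,185)))
print(tri([(T,f((147,195),160,170,5)),(S,ps)]))
E
```

```text
stopper [ 418.9 -331.2   34. ] [ 439.  -366.6   34. ] 119.6 d 40.70835295120651
bar -62.0
pot [504.2 246.5 185. ] [461.6 259.6 185. ] -17.1 [588.9 232.5 135. ] -9.4 scene [510.  253.6 185. ] [462.3 261.8 185. ] -9.8
(array([503.8, 244.6, 195.6]), [0.8, 0.8])
```

```bash
python3 -m jog '{"dp":[[0,0,-2],[0,0,-4],[0,0,-4]],"spin":[8,16,16],"hand":[1,1,1]}'; python3 - <<'E'
from h import *
o=env.observe();print(o['joint_positions'].round(1),o['tool_pos'],o['tool_rot'])
E
```

```text
time_s: 0.4
tool_pos: [126.5, 535.8, 273.5]
tool_rot: [179.8, -0.0, 150.5]
wrist_force: [-0.8, 0.4, 0.4]
finger_gap: 85.3
gripper_force: 0.0
[ 76.7   6.1  16.   99.8  -0.  106.2] [126.48312662 535.78973035 273.51439535] [ 1.79837049e+02 -4.61458525e-02  1.50504230e+02]
```

```bash
cat >> h.py <<'E'
def go(x,y,z,yaw,spin=None):
    o=env.observe();r=R.from_euler('xyz',o['tool_rot'],degrees=True)
    d=r.inv().apply(np.array([x,y,z])-o['tool_pos'])/10
    s=(o['tool_rot'][2]-yaw+180)%360-180
    print('dp',d.round(2),'spin',round(s,1),'j6',o['joint_positions'][5].round(1),'rows',max(np.linalg.norm(d)/5,abs(s)/8.59).round(1))
E
python3 - <<'E'
from h import *
c=env.get_calibration('wrist');o=env.observe()
r=R.from_euler('xyz',o['tool_rot'],degrees=True);print(r.inv().apply(c['origin']-o['tool_pos']).round(1),(r.inv()*R.from_euler('xyz',c['attitude'],degrees=True)).as_matrix().round(3),c['intrinsics'])
go(400,300,360,60);go(360,200,300,60)
E
```

```text
[  83.6   -0.  -142.4] [[ 0.    -0.946 -0.323]
 [ 1.     0.    -0.   ]
 [ 0.    -0.323  0.946]] [[283.71497393   0.         260.35314024]
 [  0.         283.71497393 195.63685444]
 [  0.           0.           1.        ]]
dp [-35.41  -7.03  -8.7 ] spin 90.5 j6 106.2 rows 10.5
dp [-36.86 -17.72  -2.73] spin 90.5 j6 106.2 rows 10.5
```

```bash
python3 - <<'E'
from h import *
go(490,246,320,165)
E
```

```text
dp [-45.9   -7.31  -4.71] spin -14.5 j6 106.2 rows 9.3
```

```bash
python3 -m jog '{"dp":[[-4,-0.6,-4.7],[-8,-1.3,-4.7],[-13,-2,-4.7],[-18,-2.9,-4.7],[-23,-3.7,-4.7],[-28,-4.5,-4.7],[-33,-5.3,-4.7],[-38,-6,-4.7],[-42,-6.7,-4.7],[-45,-7.2,-4.7],[-46,-7.3,-4.7],[-46,-7.3,-4.7]],"spin":[-1,-3,-5,-7,-9,-11,-13,-15,-15,-15,-15,-15],"hand":[1,1,1,1,1,1,1,1,1,1,1,1]}'
python3 -m jog '{"dp":[[0,0,0],[0,0,0]],"spin":[0,0],"hand":[1,1]}'
python3 - <<'E'
from h import *
import cv2,pickle
c=env.get_calibration('wrist');im=env.get_image('wrist');cv2.imwrite('pics/w1.png',im[:,:,::-1]);pickle.dump(c,open('w1.pkl','wb'))
print(env.observe()['joint_positions'].round(1))
E
python3 -m jog '{"dp":[[0,0,0],[0,0,0],[0,0,0],[0,0,0],[0,0,0],[0,0,0],[0,0,0],[0,0,0],[0,0,0],[0,0,0]],"spin":[-8,-16,-24,-32,-40,-48,-56,-60,-60,-60],"hand":[1,1,1,1,1,1,1,1,1,1]}'
python3 - <<'E'
from h import *
import cv2,pickle
c=env.get_calibration('wrist');im=env.get_image('wrist');cv2.imwrite('pics/w2.png',im[:,:,::-1]);pickle.dump(c,open('w2.pkl','wb'))
print(env.observe()['joint_positions'].round(1))
a=cv2.imread('pics/w1.png');b=cv2.imread('pics/w2.png')
cv2.imwrite('pics/w12.png',np.hstack([a[:,56:456],b[:,56:456]]))
go(430,0,320,150)
E
```

```text
time_s: 1.6
tool_pos: [492.5, 246.0, 317.1]
tool_rot: [-179.9, -0.1, 165.7]
wrist_force: [0.2, -0.3, 1.1]
finger_gap: 85.3
gripper_force: 0.0
time_s: 1.8
tool_pos: [490.9, 247.6, 318.4]
tool_rot: [180.0, -0.0, 165.8]
wrist_force: [-0.2, 0.3, 0.1]
finger_gap: 85.5
gripper_force: 0.0
[ 26.8   8.1  23.4 105.3   0.   40.9]
time_s: 2.85
tool_pos: [491.4, 247.2, 318.5]
tool_rot: [-180.0, 0.0, -134.3]
wrist_force: [-0.7, 0.2, 0.4]
finger_gap: 85.1
gripper_force: 0.0
[ 26.7   8.1  23.4 105.3   0.  -19. ]
dp [ 21.96 -12.87  -0.16] spin 75.6 j6 -19.0 rows 8.8
```

View pics/w12.png

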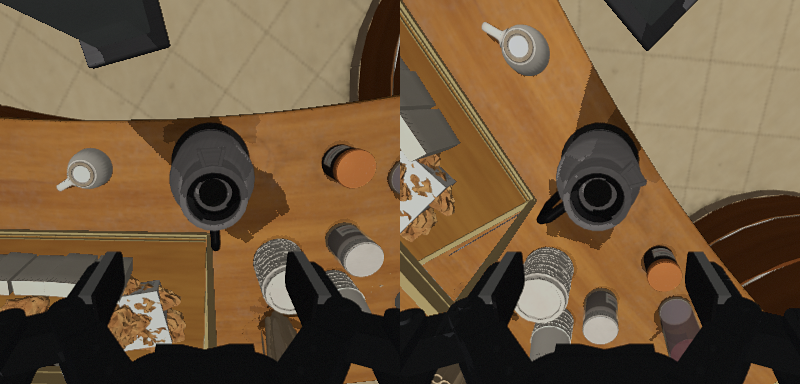

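The pot is in both wrist views, with the rim centre at about (212,192) on the left and (600,190) on the right. The spout points up on the left and up-right on the right. An enlarged crop will give exact points.

```bash
python3 - <<'E'
import cv2,numpy as np
a=cv2.imread('pics/w1.png');b=cv2.imread('pics/w2.png')
r=lambda im,x,y:cv2.convertScaleAbs(cv2.resize(im[y:y+120,x:x+80],(400,600),interpolation=cv2.INTER_CUBIC),alpha=1.8)
cv2.imwrite('pics/w12c.png',np.hstack([r(a,226,135),r(b,220,135)]))
E
```

```text
(no output)
```

View pics/w12c.png

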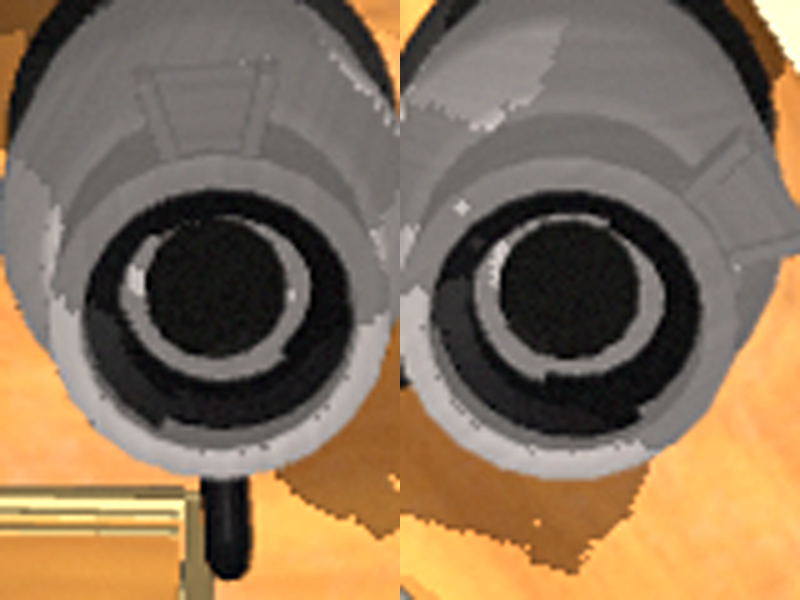

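```bash
python3 - <<'E'
from h import *
import pickle
A=pickle.load(open('w1.pkl','rb'));B=pickle.load(open('w2.pkl','rb'))
a=lambda x,y:(A,(226+x/5-.4,135+y/5-.4));b=lambda x,y:(B,(220+x/5-.4,135+y/5-.4))
print(tri([a(219,319),b(167,319)]))
print(atz(*a(219,319),185),atz(*b(167,319),185))
print(tri([a(206,68),b(373,188)]))
an=lambda p,q:np.degrees(np.arctan2(*(q-p)[1::-1]))
for s,c in((a(206,68),a(219,319)),(b(373,188),b(167,319))):
    p,q=atz(*s,185),atz(*c,185);print(p,np.linalg.norm(p-q),an(p,q))
h=atz(*a(227,575),130);print(an(atz(*a(219,319),185),h),h)
go(440,-60,300,149)
E
```

```text
(array([507.6, 253.1, 180.6]), [0.2, 0.2])
[506.2 253.4 185. ] [506.1 252.  185. ]
(array([457.3, 263.1, 176.8]), [0.6, 0.6])
[455.4 263.1 185. ] 51.7177919095547 -10.810209488224231
[457.1 261.1 185. ] 49.83783703171718 -10.520784313874387
-11.211189306784323 [595.5 235.7 130. ]
dp [ 25.56 -17.78   1.84] spin 76.6 j6 -19.0 rows 8.9
```

```bash
python3 - <<'E'
from h import *
go(428,-60,300,-61)
E
```

```text
dp [ 26.39 -16.92   1.84] spin -73.4 j6 -19.0 rows 8.5
```

```bash
python3 -m jog '{"dp":[[1.5,-1,0],[4.5,-3,0.3],[8,-5.1,0.6],[11.5,-7.4,0.9],[15,-9.6,1.2],[18.5,-11.8,1.5],[22,-14,1.8],[24.5,-15.7,1.8],[26,-16.6,1.8],[26.4,-16.9,1.8],[26.4,-16.9,1.8]],"spin":[-7,-15,-23,-31,-39,-47,-55,-63,-70,-73,-73],"hand":[1,1,1,1,1,1,1,1,1,1,1]}'; python3 - <<'E'
from h import *
go(415,-315,230,-61)
E
```

```text
time_s: 4.0
tool_pos: [428.3, -61.0, 300.5]
tool_rot: [-180.0, -0.0, -61.4]
wrist_force: [0.4, -0.2, 0.2]
finger_gap: 85.3
gripper_force: 0.0
dp [21.66 13.33  7.05] spin -0.4 j6 -126.7 rows 5.3
```

```bash
python3 -m jog '{"dp":[[2,1.2,0],[5.5,3.4,0],[9.5,5.9,0],[13.5,8.3,1],[17.5,10.7,2.5],[20,12.4,4.5],[21.3,13.1,6],[21.7,13.3,7],[21.7,13.3,7],[21.7,13.3,7]],"spin":[0,0,0,0,0,0,0,0,0,0],"hand":[1,1,1,1,1,1,1,1,1,1]}'
python3 - <<'E'
from h import *
import cv2,pickle
c=env.get_calibration('wrist');im=env.get_image('wrist');cv2.imwrite('pics/w3.png',im[:,:,::-1]);pickle.dump(c,open('w3.pkl','wb'))
E
python3 -m jog '{"dp":[[-2,-1,1],[-5,-2,2],[-6,-3,3],[-6,-3,3],[-6,-3,3]],"spin":[0,0,0,0,0],"hand":[1,1,1,1,1]}'
python3 - <<'E'
from h import *
import cv2,pickle
c=env.get_calibration('wrist');im=env.get_image('wrist');cv2.imwrite('pics/w4.png',im[:,:,::-1]);pickle.dump(c,open('w4.pkl','wb'))
a=cv2.imread('pics/w3.png');b=cv2.imread('pics/w4.png')
cv2.imwrite('pics/w34.png',np.hstack([a[:,56:456],b[:,56:456]]))
C3=pickle.load(open('w3.pkl','rb'))
for C in(C3,c):
    r=R.from_euler('xyz',C['attitude'],degrees=True);q=r.inv().apply(np.array([420,-330,40])-C['origin']);print(C['intrinsics']@q/q[2])
E
```

```text
time_s: 5.0
tool_pos: [416.6, -313.4, 231.0]
tool_rot: [-180.0, -0.0, -61.2]
wrist_force: [0.3, 0.3, -0.8]
finger_gap: 85.2
gripper_force: 0.0
time_s: 5.55
tool_pos: [414.1, -247.1, 201.4]
tool_rot: [-180.0, -0.1, -61.2]
wrist_force: [-0.8, -0.5, 0.6]
finger_gap: 85.3
gripper_force: 0.0
[264.3433884  158.12850846   1.        ]
[294.1806348  106.68516443   1.        ]
```

View pics/w34.png

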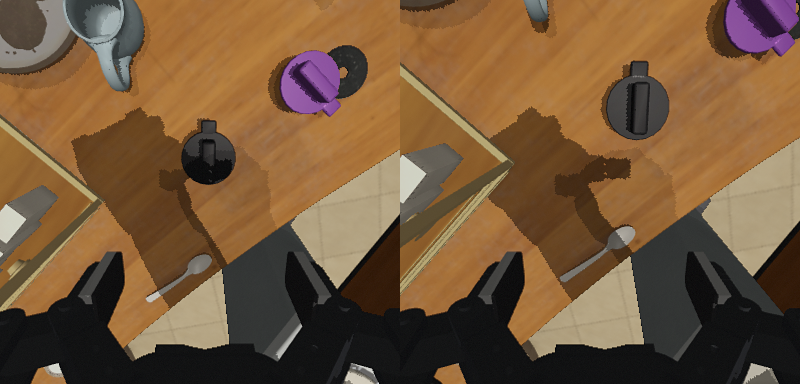

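Both views show the black stopper with its bar along the view and its lip up. The cap centre is at (208,158) on the left and (637,107) on the right, and the purple decoy stands apart. I'll take a crop for exact values.

```bash
python3 - <<'E'
import cv2,numpy as np
a=cv2.imread('pics/w3.png');b=cv2.imread('pics/w4.png')
r=lambda im,x,y:cv2.convertScaleAbs(cv2.resize(im[y:y+100,x:x+80],(400,500),interpolation=cv2.INTER_CUBIC),alpha=2.2)
cv2.imwrite('pics/w34c.png',np.hstack([r(a,224,105),r(b,253,50)]))
E
```

```text
(no output)
```

View pics/w34c.png

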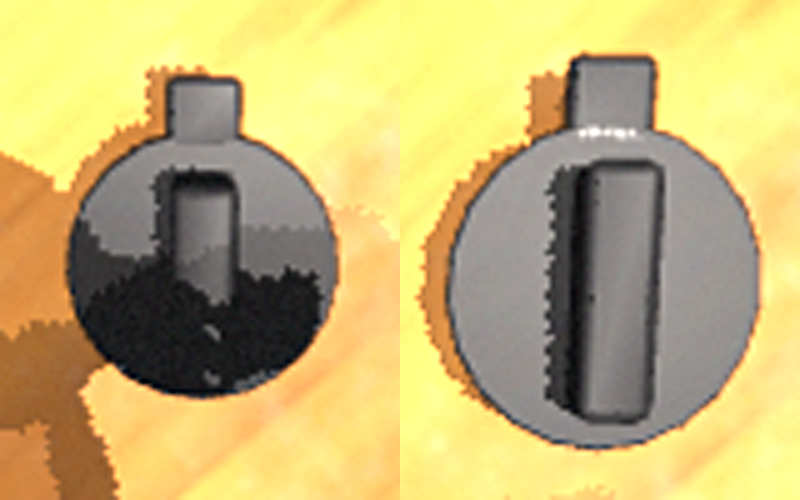

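```bash
python3 - <<'E'
from h import *
import pickle
A=pickle.load(open('w3.pkl','rb'));B=pickle.load(open('w4.pkl','rb'))
a=lambda x,y:(A,(224+x/5-.4,105+y/5-.4));b=lambda x,y:(B,(253+x/5-.4,50+y/5-.4))
an=lambda p,q:round(np.degrees(np.arctan2(*(q-p)[1::-1])),1)
print('cap',tri([a(202,266),b(203.5,288)]),atz(*a(202,266),36),atz(*b(203.5,288),36))
for l,c in((a(205,76),a(202,266)),(b(212,57),b(203.5,288))):
    p,q=atz(*l,37),atz(*c,36);print('lip',p,np.linalg.norm(p-q),an(p,q))
print('liptri',tri([a(205,76),b(212,57)]))
p,q=atz(*b(230,163),65),atz(*b(219,420),65);print('bar',p,q,(p+q)/2,an(p,q),np.linalg.norm(p-q))
E
```

```text
cap (array([ 420. , -329.3,   34.9]), [0.0, 0.0]) [ 420.1 -329.5   36. ] [ 420.1 -329.3   36. ]
lip [ 441.  -368.5   37. ] 44.25844552173064 118.2
lip [ 441.1 -367.3   37. ] 43.42810150121693 118.9
liptri (array([ 440.8, -368.2,   30.9]), [0.1, 0.1])
bar [ 430.3 -349.4   65. ] [ 408.1 -308.9   65. ] [ 419.2  -329.15   65.  ] 118.7 46.18538729944786
```

```bash
python3 - <<'E'
from h import *
go(420,-329.3,41,-61.4)
E
```

```text
dp [ 7.43  3.43 16.05] spin 0.2 j6 -149.6 rows 3.6
```

```bash
python3 -m jog '{"dp":[[3,1.5,1],[6,2.8,5],[7.4,3.4,9],[7.4,3.4,12],[7.4,3.4,14],[7.4,3.4,15.5],[7.4,3.4,16],[7.4,3.4,16]],"spin":[0,0,0,0,0,0,0,0],"hand":[1,1,1,0.8,0.5,0.5,0.5,0.5]}'; python3 - <<'E'
from h import *
go(420,-329.3,41,-61.4)
E
```

```text
time_s: 6.4
tool_pos: [419.5, -329.0, 40.5]
tool_rot: [180.0, -0.0, -61.3]
wrist_force: [-0.1, 0.1, 0.5]
finger_gap: 42.7
gripper_force: 0.0
dp [ 0.05 -0.03 -0.05] spin 0.1 j6 -156.8 rows 0.0
```

```bash
python3 -m jog '{"dp":[[0,0,0],[0,0,0],[0,0,0],[0,0,0],[0,0,0],[0,0,0],[0,0,-0.5],[0,0,-2],[0,0,-3],[0,0,-3]],"spin":[0,0,0,0,0,0,0,0,0,0],"hand":[0,0,0,0,0,0,0,0,0,0]}' 50
python3 - <<'E'
from h import *
go(420,-330,300,-61.4)
E
```

```text
time_s: 7.4
tool_pos: [420.3, -329.5, 72.6]
tool_rot: [-179.9, -0.2, -61.3]
wrist_force: [0.1, 0.2, -2.0]
finger_gap: 13.7
gripper_force: 48.8
dp [ 1.000e-01  2.000e-02 -2.274e+01] spin 0.1 j6 -156.8 rows 4.5
```

```bash
python3 -m jog '{"dp":[[0,0,-3],[0,0,-7],[0,0,-12],[0,0,-17],[0,0,-21],[0,0,-22.5],[0,0,-22.7]],"spin":[0,0,0,0,0,0,0],"hand":[0,0,0,0,0,0,0]}'
python3 - <<'E'
from h import *
go(428,-60,300,-70);go(430,150,300,-81);go(506.3,252.8,300,-81)
E
```

```text
time_s: 8.1
tool_pos: [419.9, -329.2, 299.6]
tool_rot: [-179.9, -0.2, -61.3]
wrist_force: [0.1, -0.4, -1.2]
finger_gap: 13.7
gripper_force: 49.2
dp [-23.22 -13.64  -0.1 ] spin 8.7 j6 -156.8 rows 5.4
dp [-41.54 -23.91  -0.15] spin 19.7 j6 -156.8 rows 9.6
dp [-46.89 -35.54  -0.15] spin 19.7 j6 -156.8 rows 11.8
```

```bash
python3 -m jog '{"dp":[[-2,-1.2,0],[-5.5,-3.2,0],[-9.5,-5.5,0],[-14,-8.1,0],[-18,-10.5,0],[-22.5,-13,0],[-27,-15.5,0],[-31,-17.9,0],[-35,-20.1,0],[-38.5,-22.2,0],[-41,-23.6,0],[-41.5,-23.9,0]],"spin":[0,2,4,6,8,10,12,14,16,18,19.7,19.7],"hand":[0,0,0,0,0,0,0,0,0,0,0,0]}'
python3 - <<'E'
from h import *
go(506.3,252.8,250,-80.8)
E
```

```text
time_s: 9.3
tool_pos: [429.0, 152.5, 295.3]
tool_rot: [179.8, -0.0, -80.8]
wrist_force: [-0.6, -0.6, -2.0]
finger_gap: 13.5
gripper_force: 49.1
dp [-8.67 -9.24  4.5 ] spin -0.0 j6 -79.6 rows 2.7
```

```bash
python3 -m jog '{"dp":[[-2,-2,0],[-5,-5.2,0],[-7.5,-8,1],[-8.7,-9.2,2],[-8.7,-9.2,2],[-8.7,-9.2,2],[-8.7,-9.2,2]],"spin":[0,0,0,0,0,0,0],"hand":[0,0,0,0,0,0,0]}'
python3 - <<'E'
from h import *
import cv2,pickle
c=env.get_calibration('wrist');pickle.dump(c,open('w5.pkl','wb'));cv2.imwrite('pics/w5.png',env.get_image('wrist')[:,:,::-1])
go(506.3,252.8,240,-80.8)
o=env.observe();print(o['tool_pos'],o['tool_rot'],o['wrist_force'])
E
```

```text
time_s: 10.0
tool_pos: [506.5, 249.4, 277.7]
tool_rot: [-180.0, -0.0, -81.0]
wrist_force: [-0.4, -0.3, -1.5]
finger_gap: 14.1
gripper_force: 49.4
dp [-0.34 -0.03  3.8 ] spin -0.2 j6 -72.8 rows 0.8
[506.53256765 249.41296853 278.03595715] [-1.79953285e+02  7.40967921e-03 -8.10245844e+01] [ 0.08149506  0.02008423 -1.24702571]
```

View pics/w5.png

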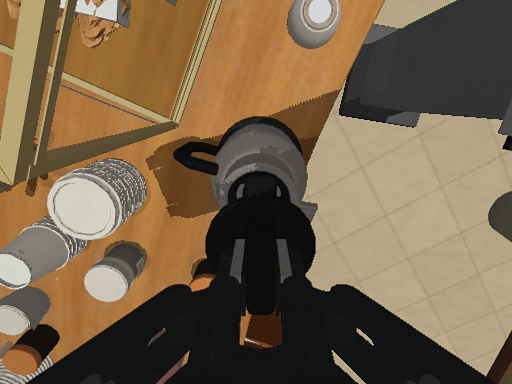

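The stopper hangs upright, centred in the fingers, with its lip toward the camera (up the picture, at about (260,185)) and the pot's mouth right below it at about (262,200). Next I line it up and lower it.

```bash
python3 -m jog '{"dp":[[-0.3,0,1],[-0.3,0,2.5],[-0.3,0,4],[-0.3,0,5],[-0.3,0,5],[-0.3,0,5]],"spin":[0,0,0,0,0,0],"hand":[0,0,0,0,0,0]}'
python3 - <<'E'
from h import *
P=np.mean([env.observe()['tool_pos'] for _ in range(5)],0);print(P)
go(506.3,252.8,207,-80.8);print(env.observe()['wrist_force'])
E
```

```text
time_s: 10.65
tool_pos: [506.2, 253.2, 227.7]
tool_rot: [-180.0, 0.0, -81.0]
wrist_force: [-0.3, 0.7, -1.4]
finger_gap: 14.1
gripper_force: 49.4
[506.22778742 253.18987137 227.6721154 ]
dp [ 0.04 -0.    2.07] spin -0.2 j6 -72.4 rows 0.4
[-0.28454246  0.65858516 -1.43425111]
```

```bash
python3 -m jog '{"dp":[[0,0,0.1],[0,0,0.2],[0,0,0.3],[0,0,0.4],[0,0,0.5],[0,0,0.6],[0,0,0.7],[0,0,0.8]],"spin":[0,0,0,0,0,0,0,0],"hand":[0,0,0,0,0,0,0,0]}'
python3 -m jog '{"dp":[[0,0,0.1],[0,0,0.2],[0,0,0.3],[0,0,0.3]],"spin":[0,0,0,0],"hand":[0,0,0,0]}'
```

```text
time_s: 11.45
tool_pos: [506.3, 253.3, 219.2]
tool_rot: [180.0, -0.0, -81.0]
wrist_force: [0.6, -0.2, -1.2]
finger_gap: 14.0
gripper_force: 49.4
time_s: 11.85
tool_pos: [506.3, 253.3, 216.1]
tool_rot: [180.0, -0.0, -81.0]
wrist_force: [-0.6, 0.4, -1.1]
finger_gap: 14.0
gripper_force: 49.4
```

```bash
python3 -m jog '{"dp":[[0,0,0.1],[0,0,0.2],[0,0,0.3],[0,0,0.4],[0,0,0.5],[0,0,0.5]],"spin":[0,0,0,0,0,0],"hand":[0,0,0,0,0,0]}'
python3 -m jog '{"dp":[[0,0,0.1],[0,0,0.1]],"spin":[0,0],"hand":[0,0]}'
```

```text
time_s: 12.45
tool_pos: [506.4, 253.3, 211.2]
tool_rot: [-180.0, -0.0, -81.0]
wrist_force: [1.7, -0.3, -2.3]
finger_gap: 13.8
gripper_force: 49.4
time_s: 12.65
tool_pos: [506.4, 253.3, 210.2]
tool_rot: [-180.0, -0.0, -81.0]
wrist_force: [1.9, -0.4, -1.9]
finger_gap: 14.1
gripper_force: 49.4
```

```bash
python3 -m jog '{"dp":[[0,0,0.1],[0,0,0.1]],"spin":[0,0],"hand":[0,0]}'
```

```text
time_s: 12.85
tool_pos: [506.4, 253.3, 209.2]
tool_rot: [-180.0, -0.0, -81.0]
wrist_force: [1.5, -0.4, -1.6]
finger_gap: 14.1
gripper_force: 49.5
```

```bash
python3 -m jog '{"dp":[[0,-0.07,0],[0,-0.07,0],[0,-0.07,0.1],[0,-0.07,0.1]],"spin":[0,0,0,0],"hand":[0,0,0,0]}'
```

```text
time_s: 13.25
tool_pos: [507.0, 253.5, 208.8]
tool_rot: [-180.0, 0.0, -81.0]
wrist_force: [-0.8, -0.7, 2.1]
finger_gap: 14.1
gripper_force: 50.1
```

```bash
python3 -m jog '{"dp":[[0,0,0.1],[0,0,0.1]],"spin":[0,0],"hand":[0,0]}'
```

```text
time_s: 13.45
tool_pos: [507.0, 253.5, 208.5]
tool_rot: [-179.9, 0.0, -81.0]
wrist_force: [-2.4, -0.2, 7.9]
finger_gap: 14.0
gripper_force: 50.9
```

```bash
python3 -m jog '{"dp":[[0,0,-0.1],[0,0,-0.12],[0,0,-0.12],[0,0,-0.12],[0,0,-0.12]],"spin":[0,0,2,4,6],"hand":[0,0,0,0,0]}'
```

```text
time_s: 13.95
tool_pos: [507.1, 253.6, 208.4]
tool_rot: [-180.0, 0.0, -87.1]
wrist_force: [0.1, 0.4, 1.3]
finger_gap: 14.1
gripper_force: 49.9
```

```bash
python3 -m jog '{"dp":[[0,0,0],[0,0,0],[0,0,0],[0,0,0]],"spin":[2,4,6,6],"hand":[0,0,0,0]}'
```

```text
time_s: 14.35
tool_pos: [507.0, 253.4, 208.1]
tool_rot: [180.0, -0.0, -93.0]
wrist_force: [0.2, 0.4, -0.3]
finger_gap: 14.2
gripper_force: 49.6
```

```bash
python3 -m jog '{"dp":[[0,0,0.02],[0,0,0.04],[0,0,0.06],[0,0,0.08],[0,0,0.1],[0,0,0.1]],"spin":[2.5,5,7.5,10,12,12],"hand":[0,0,0,0,0,0]}'; python3 -c "
from h import *;o=env.observe();print(o['ft_torque'],o['joint_positions'])"
```

```text
time_s: 14.95
tool_pos: [507.0, 253.4, 207.3]
tool_rot: [180.0, -0.0, -105.0]
wrist_force: [-0.6, 0.3, -0.8]
finger_gap: 14.1
gripper_force: 49.7
[ 0.05510571 -0.03782387 -0.01057858] [ 2.65574457e+01  6.87448301e+00  9.46687693e+00  9.26004475e+01
  1.18189723e-03 -4.84833982e+01]
```

```bash
python3 -m jog '{"dp":[[0,0,0.02],[0,0,0.03],[0,0,0.05],[0,0,0.07],[0,0,0.08],[0,0,0.1],[0,0,0.1]],"spin":[2.5,5,7.5,10,12.5,15,15],"hand":[0,0,0,0,0,0,0]}'; python3 -c "
from h import *;o=env.observe();print(o['ft_torque'])"
```

```text
time_s: 15.65
tool_pos: [507.1, 253.4, 206.3]
tool_rot: [180.0, -0.0, -119.9]
wrist_force: [1.0, -0.3, -0.4]
finger_gap: 14.1
gripper_force: 49.6
[-0.03335517 -0.06727502  0.03190287]
```

```bash
python3 -m jog '{"dp":[[0,0,0.02],[0,0,0.03],[0,0,0.05],[0,0,0.07],[0,0,0.08],[0,0,0.1],[0,0,0.1]],"spin":[2.5,5,7.5,10,12.5,15,15],"hand":[0,0,0,0,0,0,0]}'; python3 -c "
from h import *;o=env.observe();print(o['ft_torque'])"
```

```text
time_s: 16.35
tool_pos: [507.1, 253.4, 205.5]
tool_rot: [-180.0, -0.0, -134.9]
wrist_force: [1.0, -0.5, 0.6]
finger_gap: 14.1
gripper_force: 49.8
[-0.06765138  0.04577866 -0.02924757]
```

```bash
python3 -m jog '{"dp":[[0,0,0.02],[0,0,0.03],[0,0,0.05],[0,0,0.07],[0,0,0.08],[0,0,0.1],[0,0,0.1]],"spin":[2.5,5,7.5,10,12.5,15,15],"hand":[0,0,0,0,0,0,0]}'; python3 -c "
from h import *;o=env.observe();print(o['ft_torque'])"
```

```text
time_s: 17.05
tool_pos: [507.1, 253.4, 204.6]
tool_rot: [-180.0, 0.0, -149.9]
wrist_force: [-0.4, 0.5, 1.1]
finger_gap: 13.6
gripper_force: 49.8
[-0.08585024  0.06256379  0.02782371]
```

```bash
python3 -m jog '{"dp":[[0,0,0.02],[0,0,0.03],[0,0,0.05],[0,0,0.07],[0,0,0.08],[0,0,0.1],[0,0,0.1]],"spin":[2.5,5,7.5,10,12.5,15,15],"hand":[0,0,0,0,0,0,0]}'; python3 -c "
from h import *;o=env.observe();print(o['ft_torque'])"
```

```text
time_s: 17.75
tool_pos: [507.1, 253.5, 203.6]
tool_rot: [180.0, 0.0, -164.9]
wrist_force: [0.6, -0.0, 1.0]
finger_gap: 14.3
gripper_force: 49.9
[-0.02650865  0.08185736  0.03049653]
```

Lip at 26° to go. Forces stay gentle.

```bash
python3 -m jog '{"dp":[[0,0,0.02],[0,0,0.03],[0,0,0.05],[0,0,0.07],[0,0,0.08],[0,0,0.1],[0,0,0.12],[0,0,0.13],[0,0,0.13]],"spin":[2.5,5,7.5,10,12.5,15,17.5,20,20],"hand":[0,0,0,0,0,0,0,0,0]}'; python3 - <<'E'
from h import *
import cv2
o=env.observe();print(o['ft_torque'])
c=env.get_calibration('wrist');im=env.get_image('wrist');cv2.imwrite('pics/w6.png',im[:,:,::-1])
r=R.from_euler('xyz',c['attitude'],degrees=True)
def pr(p):
    q=c['intrinsics']@r.inv().apply(np.array(p)-c['origin']);return (q/q[2])[:2].round(1)
u=np.array([-np.cos(np.radians(-10.8)),-np.sin(np.radians(-10.8))]);P=np.array([507,253.3])
print('spout',pr([*(P+50*u),185]),'axis',pr([*P,185]))
E
```

```text
time_s: 18.65
tool_pos: [507.1, 253.5, 202.4]
tool_rot: [180.0, 0.0, 175.1]
wrist_force: [-0.8, -0.2, 2.8]
finger_gap: 14.4
gripper_force: 50.0
[ 0.00339244  0.09688533 -0.04042228]
spout [268.9 161.3] axis [259.9 239.4]
```

```bash
python3 -m jog '{"dp":[[0,0,0.02],[0,0,0.03],[0,0,0.04],[0,0,0.04]],"spin":[2,4,5.8,5.8],"hand":[0,0,0,0]}'; python3 -m jog '{"dp":[[0,0,0],[0,0,0],[0,0,0],[0,0,0],[0,0,0]],"spin":[0,0,0,0,0],"hand":[0.3,0.5,0.5,0.5,0.5]}'
python3 -m jog '{"dp":[[0,0,-1],[0,0,-4],[0,0,-8],[0,0,-12],[0,0,-12],[0,0,-12]],"spin":[0,0,0,0,0,0],"hand":[0.5,0.8,1,1,1,1]}'
python3 - <<'E'
from h import *
import cv2,pickle
c=env.get_calibration('wrist');im=env.get_image('wrist')[:,:,::-1];pickle.dump(c,open('w7.pkl','wb'))
s=env.get_image('scene')[:,:,::-1]
r=lambda i,x,y,w,h:cv2.resize(cv2.convertScaleAbs(i[y:y+h,x:x+w],alpha=1.6),(400,600),interpolation=cv2.INTER_CUBIC)
cv2.imwrite('pics/w7.png',np.hstack([r(im,210,110,100,150),r(s,170,130,80,120)]))
E
```

```text
time_s: 19.1
tool_pos: [507.1, 253.5, 202.0]
tool_rot: [180.0, 0.0, 169.3]
wrist_force: [-0.4, -0.6, 3.5]
finger_gap: 14.1
gripper_force: 50.1
time_s: 19.6
tool_pos: [507.0, 253.4, 201.7]
tool_rot: [-180.0, -0.0, 169.2]
wrist_force: [0.5, 0.5, 0.3]
finger_gap: 42.4
gripper_force: 0.0
time_s: 20.2
tool_pos: [507.5, 253.7, 323.2]
tool_rot: [179.9, 0.1, 169.2]
wrist_force: [-0.6, -0.3, -0.9]
finger_gap: 85.7
gripper_force: 0.0
```

View pics/w7.png

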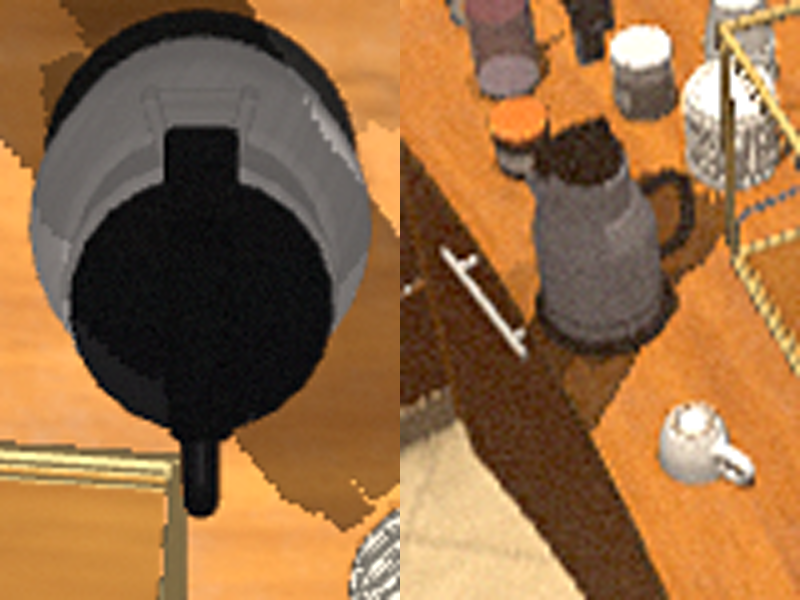

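The lip (201,150) lies squarely over the spout (200,100), and the cap sits level with a small slit. The apparent size of the cap puts the stopper's origin at about 162 mm. The mug is where it was and the gripper is clear, so I'm handing in.

```bash
python3 -c "
from cell import env
print(env.finish_job())"
```

```text
the job is handed in; nothing more can be done
None
```

The stopper is screwed gently into the pot, with its lip right over the spout and an estimated 7 mm slit under the cap (3 to 8 mm allowed). It was released and handed in at about 20 s, and the arm never went near the mug, the tin or the jug.

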